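Hang the spinner's caddy on the drawer unit's cleat

ROBOT

A 6-joint arm with a two-finger parallel gripper is mounted at the origin on the work surface. World frame = base frame: x ahead of the robot, y to its left, z up, the work surface at z = 0. Lengths are in mm, angles in rad, forces in N, time in s.
With the tool pointing down it reaches from about 400 to 925 mm from the base axis. Payload 12.5 kg.
Tool frame: the origin (TCP) lies on the centre line of the jaws, within the pads' length; the fingertips stand 19 mm ahead of it and the grasp point (between the pads) is the TCP; y points along the fingers, x is the direction in which the jaws open and shut, and the axes are right-handed (so a half turn about y gives the same grasp; the last joint's range is limited). The gripper opens to 95 mm and grips with 3 to 60 N. Pads are 20 mm wide; open, the fingers measure 119 mm over their backs; the gripper's body (75 mm by 180 mm) begins 59 mm behind the grasp point.
Start: joints at [1.181, 0.491, 1.559, -0, 1.092, -0.106], TCP at [174.986, 600.021, 233.661] pointing down, gripper open.
Joint ranges: [-3.1, 3.1], [-0.84, 2.19], [0.05, 2.79], [-1.13, 4.28], [0.06, 2.93], [-2.69, 2.69]. Speed limits (rad/s): [2.22, 2.22, 2.79, 3.14, 3.14, 3.14].

INTERFACE

Orientations are given as [roll, pitch, yaw] about the fixed x, y, z axes, in that order (R = Rz(yaw) Ry(pitch) Rx(roll)).
In Python, from cell import env gives the robot as it stands. The module is installed in compiled form; this text tells all that it offers.
- The arm moves only by the tool move_arm, never from a script. Its argument "rows" is a list of rows, each an object of numbers: "tx", "ty", "tz": the shift along the tool's x, y, z in cm; "rx", "ry", "rz": the turn, a rotation vector about the tool's x, y, z in rad; "grip": the opening in per cent of the stroke, from 0 (shut) to 100 (fully open). In form: [{"tx": .., "ty": .., "tz": .., "rx": .., "ry": .., "rz": .., "grip": ..}, ...]. A call has 1 to 10 rows; each row shifts and turns the commanded pose from where the row before left it, along the tool's axes as they then stand; what a row does not reach is not made up. A row lasts 1/12 s, in which the tool goes at most 41.7 mm and 7.16 degrees, less where a joint would pass 70% of its speed; a pose out of reach is approached as far as the arm can. A call is refused whole if a number of a shift passes 4.17 or a number of a turn 0.125, either way. A call with a gripper value outside its range is refused whole. The fingers move at their own pace and stop on an object; the grip force is fixed at half the most. Time passes only in rows, so rows that do not move let the fingers close. It gives the time, the measured TCP pose, the force and the opening at its end, in the units of the state.
- env.state(): the state, without advancing time (a new reading comes with each control period).
- env.read_camera(name): name is "scene" or "top" or "wrist"; returns (picture, depth): 400x640x3 uint8, blue, green, red; 400x640 float32, mm along the optical axis (not along the pixel's ray), 0 where there is no reading.
- env.calibration(name): a dict with "vertical_fov" (degrees; the focal length in pixels is half the picture's height over the tangent of half this angle, whatever the lens; pixels are square), "cx", "cy" (the principal point, pixels), "eye" and "rotation" of the camera in the world. Camera axes: x right, y up, looking along -z (the intrinsics and any distortion apply to the point x, -y, -z); pixel columns grow to the right and rows downward; lengths in mm; the calibration is good to about 2 mm. A picture is of the moment at which its call begins: read the wrist's pose just before it. calibration takes no time and is no camera call; for the wrist camera it gives the pose at the moment of the call.
- env.job_done(): hands the job in, once; it reports no verdict.
The state is a dict: "t": time; "joints": joint angles; "qvel": joint speeds; "tau": joint torques, N m; "eef_pos": TCP position; "tcp_rot": TCP orientation; "ft_force": force on the tool from outside, world axes, zero at the start; "moment": the same for the moment, N m; "opening": opening from 0.0 (shut) to 1.0 (fully open).
Only numpy, scipy, OpenCV 4.12 (cv2) and the standard library are available. Lean on these libraries where they do the work, as an engineer would, in place of code of your own. Each camera call takes 0.05 s, during which the arm holds its last target.

TASK

Pick up the small steel caddy that has an angled strip on its back, by its wooden handle, and hang it on the bevelled wooden cleat on the side of the low drawer unit. Tip it with its front clearly raised while you hook the strip over the cleat, then let the front down and release it so that it drops fully home and hangs level. Leave the plain-backed caddy where it stands.

Things in the scene. Friction and masses are not known exactly. Their poses are not given: they have to be found in the camera images.
- caddy: Caddy to hang, on the table: open steel bin 100 mm wide (x), 90 deep (y), 65 high, 0.45 kg. Origin: centre of underside; z up, +y to its back. Wooden handle along x over its middle: 92 mm long, 16 thick (y), 24 tall, centre 115 mm up. Behind the back a 90 mm wide, 4 mm steel strip slopes from the rim down and away from the wall (33 degrees off upright), its lower edge 32 mm behind the wall.
- caddy_strip (a point): Middle of the lower edge of the caddy's angled rear strip: at x 0, y +77 mm, z 17 mm in the caddy's frame; axes as the caddy's.
- plain_caddy: The other caddy, to be left alone: same steel bin and wooden handle, same size, but a plain flat back without the strip. Origin and axes as the caddy's.
- cleat_groove (a point): Mid groove of the cleat, where the strip's lower edge rests when home; 80 mm over the table, 4 mm off the side of a fixed low drawer unit 130 mm high. x along the cleat (240 mm, centred here), +y into the unit, z up. The bevelled wooden cleat's upper edge is 30 mm higher and 22 mm out (-y), its outer face 31 mm out. Home: caddy level, its axes along these, origin 77 mm out, 17 mm lower.
There are look-alikes about, which are no part of the job. Leave any yellow look-alike of the caddy alone.

How it is judged:
By the outcome, as a careful person would: the job done as asked, in the order asked, and still so for the second after the job is handed in, with the robot touching nothing.
It also fails if it takes over 40 s, if anything falls off the work surface, if the arm or the gripper's body presses on something with over 40 N, if the wrist force passes 120 N, or if a joint passes its speed limit or range.

## Working session

There is one attempt and no reset: what is moved stays moved. The work goes in short steps, Python scripts to look and compute and a tool call to move; the robot and the scene stay as the last step left them, time stands still between calls to the robot, and variables do not carry over. Pictures are saved under pics/ and viewed, and the job is handed in when it is done.

Besides the shell and the picture viewer there is one more tool, called as name(argument=value, ...) on one line, values as JSON. move_arm: Moves the arm, as the interface text tells. Its arguments: {"type":"object","properties":{"rows":{"type":"array"}},"required":["rows"]}

```bash
mkdir -p pics
cat > h.py <<'E'
import numpy as np, cv2
from cell import env
def cam(n):
    c=env.calibration(n); p,d=env.read_camera(n); return c,p,d
def pts(c,d):
    h,w=d.shape; f=h/2/np.tan(np.radians(c['vertical_fov'])/2)
    u,v=np.meshgrid(np.arange(w),np.arange(h))
    P=np.stack([(u-c['cx'])/f*d,-(v-c['cy'])/f*d,-d],-1)
    return P@np.array(c['rotation']).T+np.array(c['eye'])
E
python3 - <<'E'
from h import *
s=env.state(); print(s)
for n in('scene','top'):
    c,p,d=cam(n); print(n,c); cv2.imwrite(f'pics/{n}0.png',p); np.savez(f'{n}0.npz',p=p,d=d,X=pts(c,d))
E
```

```text
{'t': 0.0, 'joints': array([ 1.18142238e+00,  4.91560020e-01,  1.55946002e+00, -1.58971853e-05,
        1.09169474e+00, -1.05613119e-01]), 'qvel': array([-2.97397269e-04,  8.43372831e-05,  1.70104549e-05,  6.73605000e-04,
        8.78149607e-04,  1.14019896e-03]), 'tau': array([-3.46755460e-04, -6.12647867e+01, -2.58171916e+01,  6.91719772e-02,
        4.83671436e-02, -1.66680134e-04]), 'eef_pos': array([174.88286287, 599.79766027, 233.05781136]), 'tcp_rot': array([-1.57069206e+00,  1.11735496e-03,  1.28704289e+00]), 'ft_force': array([-0.72597041, -0.15793709,  0.82840016]), 'moment': array([0.01939612, 0.00794115, 0.00287902]), 'opening': 1.0015952275524393}
scene {'vertical_fov': 57.696841697571216, 'cx': 318.1556963719409, 'cy': 196.84759717411492, 'eye': array([ 824.16047946, -242.34271796,  667.86799785]), 'rotation': array([ 0.63589508, -0.01581765,  1.0049734 ])}Traceback (most recent call last):
  File "<stdin>", line 4, in <module>
  File "h.py", line 9, in pts
    return P@np.array(c['rotation']).T+np.array(c['eye'])
           ~~~~~~~~~~~~~~~~~~~~~~~~~~~^~~~~~~~~~~~~~~~~~~
ValueError: operands could not be broadcast together with shapes (400,640) (3,)
```

```bash
cat > h.py <<'E'
import numpy as np, cv2
from scipy.spatial.transform import Rotation as Ro
from cell import env
def cam(n):
    c=env.calibration(n); p,d=env.read_camera(n); return c,p,d
def pts(c,d):
    h,w=d.shape; f=h/2/np.tan(np.radians(c['vertical_fov'])/2)
    u,v=np.meshgrid(np.arange(w),np.arange(h))
    P=np.stack([(u-c['cx'])/f*d,-(v-c['cy'])/f*d,-d],-1)
    R=Ro.from_euler('xyz',c['rotation']).as_matrix()
    return P@R.T+np.array(c['eye'])
E
python3 - <<'E'
from h import *
for n in('scene','top'):
    c,p,d=cam(n); print(n,c); cv2.imwrite(f'pics/{n}0.png',p); np.savez(f'{n}0.npz',p=p,d=d,X=pts(c,d))
E
```

```text
scene {'vertical_fov': 57.696841697571216, 'cx': 318.1556963719409, 'cy': 196.84759717411492, 'eye': array([ 824.16047946, -242.34271796,  667.86799785]), 'rotation': array([ 0.63589508, -0.01581765,  1.0049734 ])}
top {'vertical_fov': 54.27123154757177, 'cx': 317.6202232778373, 'cy': 206.14781427821768, 'eye': array([ 387.40168202,   -6.07832536, 1042.44793208]), 'rotation': array([ 0.08153702, -0.00228877, -1.54316792])}
```

View pics/scene0.png

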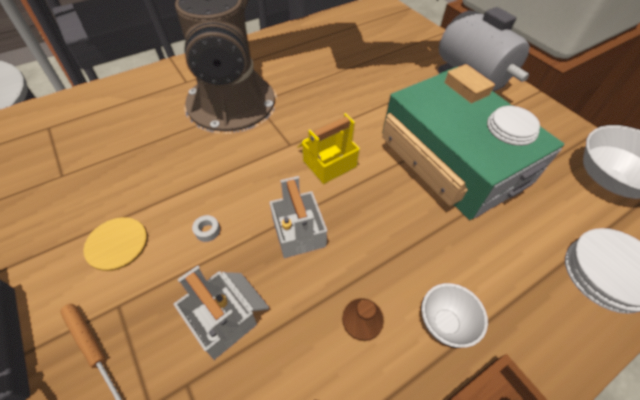

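View pics/top0.png

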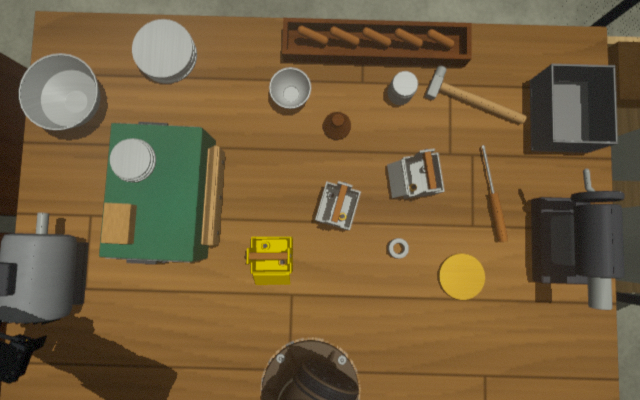

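Run:
```python
from h import *
for n,boxes in (('top',{'caddyhandle':(380,140,450,210),'cleat':(195,135,230,260)}),('scene',{'caddyhandle':(165,255,280,365),'cleat':(375,105,475,210)})):
    z=np.load(f'{n}0.npz');p,X,d=z['p'],z['X'],z['d']
    hsv=cv2.cvtColor(p,cv2.COLOR_BGR2HSV)
    for k,(a,b,c,e) in boxes.items():
        m=np.zeros(d.shape,bool);m[b:e,a:c]=1;m&=d>0
        if k=='caddyhandle':
            m&=(X[...,2]>118)&(X[...,2]<140)
        else: m&=(X[...,2]>100)&(X[...,2]<122)
        Q=X[m]; (cx,cy),(w,h),an=cv2.minAreaRect(Q[:,:2].astype(np.float32))
        print(n,k,m.sum(),Q.mean(0).round(1),'rect',round(cx,1),round(cy,1),round(w,1),round(h,1),round(an,1),'z',np.percentile(Q[:,2],[5,50,95]).round(1))
    # table check, roof
    if n=='top': print('table',X[300,200],X[220,330:332], 'roof',X[190,170])
    else: print('table',X[300,300],'roof',X[120,450])
    a,b,c,e=boxes['caddyhandle']
    cv2.imwrite(f'pics/{n}_c.png',cv2.resize(p[b-10:e+10,a-10:c+10],None,fx=5,fy=5,interpolation=2))
    a,b,c,e=boxes['cleat']
    cv2.imwrite(f'pics/{n}_cl.png',cv2.resize(p[b-10:e+10,a-10:c+10],None,fx=4,fy=4,interpolation=2))
# cleat cross section at rows of top
z=np.load('top0.npz');X=z['X']
for r in (160,195,230): print(r,[tuple(X[r,u].round(0)) for u in range(200,228,2)])
for r in (165,175,185): print(r,[tuple(X[r,u].round(0)) for u in range(380,450,4)])
```

```text
top caddyhandle 351 [ 555.4 -269.8  125.1] rect 555.8 -270.8 105.3 35.6 9.0 z [119.3 125.7 128.4]
top cleat 835 [482.4 261.6 108.8] rect 480.1 261.2 37.4 302.2 88.7 z [101.  108.3 119.4]
table [216.96637879 295.55753591   1.19068635] [[436.23963385 -40.09149202   3.64040758]
 [430.52750375 -38.41550224 126.52547779]] roof [490.42637914 341.99344578 130.02243755]
scene caddyhandle 791 [ 560.  -269.5  125.9] rect 555.8 -270.1 106.4 35.7 9.3 z [120.7 126.5 128.5]
scene cleat 1263 [490.3 267.9 109.8] rect 472.9 261.8 40.1 276.3 88.5 z [101.  109.3 120.2]
table [ 600.46084138 -128.32271583    1.4667674 ] roof [469.48815114 336.12146651 131.07595046]
160 [(np.float64(565.0), np.float64(277.0), np.float64(124.0)), (np.float64(568.0), np.float64(276.0), np.float64(111.0)), (np.float64(571.0), np.float64(276.0), np.float64(96.0)), (np.float64(575.0), np.float64(277.0), np.float64(76.0)), (np.float64(576.0), np.float64(273.0), np.float64(72.0)), (np.float64(572.0), np.float64(263.0), np.float64(89.0)), (np.float64(570.0), np.float64(255.0), np.float64(100.0)), (np.float64(569.0), np.float64(24
[... 4501 characters left out ...]
oat64(528.0), np.float64(-224.0), np.float64(60.0)), (np.float64(528.0), np.float64(-234.0), np.float64(62.0)), (np.float64(532.0), np.float64(-251.0), np.float64(30.0)), (np.float64(537.0), np.float64(-269.0), np.float64(3.0)), (np.float64(538.0), np.float64(-281.0), np.float64(-1.0)), (np.float64(538.0), np.float64(-291.0), np.float64(1.0)), (np.float64(521.0), np.float64(-269.0), np.float64(115.0)), (np.float64(520.0), np.float64(-274.0), np.float64(130.0)), (np.float64(535.0), np.float64(-316.0), np.float64(23.0)), (np.float64(531.0), np.float64(-318.0), np.float64(52.0)), (np.float64(539.0), np.float64(-344.0), np.float64(3.0)), (np.float64(540.0), np.float64(-356.0), np.float64(-2.0))]
```

Run:
```python
from h import *
a=cv2.imread('pics/top_c.png');b=cv2.imread('pics/scene_c.png')
print(a.shape,b.shape)
b=cv2.resize(b,None,fx=.7,fy=.7); a=cv2.resize(a,None,fx=.8,fy=.8)
o=np.zeros((600,800,3),np.uint8);o[:a.shape[0],:a.shape[1]]=a; w=min(b.shape[1],800-a.shape[1]);o[:b.shape[0],a.shape[1]:a.shape[1]+w]=b[:600,:w]
cv2.imwrite('pics/cc.png',o)
for n in('top','scene'):
    z=np.load(f'{n}0.npz');p,X,d=z['p'],z['X'],z['d']
    # caddy strip plane
    m=(d>0)&(X[...,0]>490)&(X[...,0]<630)&(X[...,1]>-228)&(X[...,1]<-185)&(X[...,2]>10)&(X[...,2]<60)
    Q=X[m]; A=np.c_[Q[:,0],Q[:,2],np.ones(len(Q))]
    for _ in range(4):
        c,*_=np.linalg.lstsq(A,Q[:,1],rcond=None); r=Q[:,1]-A@c; k=abs(r)<4; Q=Q[k];A=A[k]
    print(n,'strip y= %.4f x + %.3f z + %.1f'%tuple(c),len(Q),'yaw',np.degrees(np.arctan(c[0])),'x range',np.percentile(Q[:,0],[1,99]),'at x555,z40 y',c@[555,40,1])
    # handle: wood coloured pixels
    hsv=cv2.cvtColor(p,cv2.COLOR_BGR2HSV)
    m=(d>0)&(X[...,0]>490)&(X[...,0]<630)&(X[...,1]>-310)&(X[...,1]<-240)&(X[...,2]>121)&(X[...,2]<132)
    Q=X[m]; c=np.polyfit(Q[:,0],Q[:,1],1);print(' handle line yaw',np.degrees(np.arctan(c[0])),'mean',Q.mean(0),'x',np.percentile(Q[:,0],[1,99]),'y at 555',np.polyval(c,555), 'resid',np.percentile(Q[:,1]-np.polyval(c,Q[:,0]),[2,98]))
    # walls: rim z 58-70
    m=(d>0)&(X[...,0]>480)&(X[...,0]<640)&(X[...,1]>-350)&(X[...,1]<-215)&(X[...,2]>58)&(X[...,2]<70)
    print(' rim rect',cv2.minAreaRect(X[m][:,:2].astype(np.float32)))
    # cleat
    m=(d>0)&(X[...,0]>330)&(X[...,0]<640)&(X[...,1]>235)&(X[...,1]<246)&(X[...,2]>50)&(X[...,2]<100)
    Q=X[m]
    if len(Q)>20:
        c=np.polyfit(Q[:,0],Q[:,1],1);print(' outer face',len(Q),'yaw',np.degrees(np.arctan(c[0])),'y at 480',np.polyval(c,480),'x',np.percentile(Q[:,0],[1,99]))
    m=(d>0)&(X[...,0]>330)&(X[...,0]<640)&(X[...,1]>252)&(X[...,1]<272)&(X[...,2]>83)&(X[...,2]<106)
    Q=X[m];A=np.c_[Q[:,0],Q[:,2],np.ones(len(Q))]
    if len(Q)>20:
        for _ in range(4):
            c,*_=np.linalg.lstsq(A,Q[:,1],rcond=None); r=Q[:,1]-A@c; k=abs(r)<4; Q=Q[k];A=A[k]
        print(' bevel',c,'yaw',np.degrees(np.arctan(c[0])),'x',np.percentile(Q[:,0],[0,1,99,100]),'groove y',c@[480,80,1],'ridge',c@[480,110,1])
    m=(d>0)&(X[...,0]>330)&(X[...,0]<640)&(X[...,1]>240)&(X[...,1]<258)&(X[...,2]>107)&(X[...,2]<114)
    Q=X[m];c=np.polyfit(Q[:,0],Q[:,1],1);print(' ridge',len(Q),np.degrees(np.arctan(c[0])),np.polyval(c,480),np.percentile(Q[:,0],[0,1,99,100]))
    m=(d>0)&(X[...,2]>127)&(X[...,2]<134)&(X[...,1]>260)&(X[...,1]<520)&(X[...,0]>250)&(X[...,0]<680)
    print(' roof',cv2.minAreaRect(X[m][:,:2].astype(np.float32)))
```

```text
(450, 450, 3) (650, 675, 3)
top strip y= 0.1644 x + -0.660 z + -271.1 483 yaw 9.33672700974153 x range [501.5850619 589.9699033] at x555,z40 y -206.3002554249846
 handle line yaw 8.585145809412577 mean [ 555.69713176 -270.19464356  125.72033439] x [506.06162241 606.70179439] y at 555 -270.29988996930126 resid [-15.12529662  11.41670324]
 rim rect ((555.2373657226562, -267.1809997558594), (100.34101104736328, 100.1520004272461), 9.231158256530762)
 outer face 587 yaw -1.0008590984073966 y at 480 243.13980918124085 x [368.31783266 601.88823665]
 bevel [-2.05531475e-02 -6.53067240e-01  3.33676563e+02] yaw -1.1774428315124241 x [365.24349391 366.54592732 601.4061994  603.66183393] groove y 271.56567272679104 ridge 251.9736555292366
 ridge 299 -1.255527572639126 249.47317258508994 [366.09939411 368.38237093 600.91743736 603.46830992]
 roof ((486.8214416503906, 387.17279052734375), (220.5694580078125, 319.32708740234375), 88.83673858642578)
scene strip y= 0.1482 x + -0.647 z + -261.3 300 yaw 8.432552455042488 x range [501.02430124 576.29999845] at x555,z40 y -204.93970242659145
 handle line yaw 8.952132226507553 mean [ 559.32014187 -269.62387704  126.29377261] x [506.32401451 606.31091138] y at 555 -270.3044209751754 resid [-14.69738142  14.69714346]
 rim rect ((555.070068359375, -265.8437805175781), (101.65841674804688, 98.45233154296875), 9.051839828491211)
 outer face 1300 yaw -1.0198709837767745 y at 480 244.12164045011608 x [380.51591933 603.67932953]
 bevel [ 5.63711864e-03 -4.26695379e-01  2.92704828e+02] yaw 0.3229796854066051 x [362.89098751 364.12091966 604.9030442  605.13685887] groove y 261.2750149242304 ridge 248.4741535436838
 ridge 365 -1.2146980868216424 249.84241989455455 [364.27090779 367.09370849 602.39137784 604.44294658]
 roof ((487.24359130859375, 388.1517639160156), (221.36746215820312, 321.181640625), 88.89444732666016)
```

View pics/cc.png

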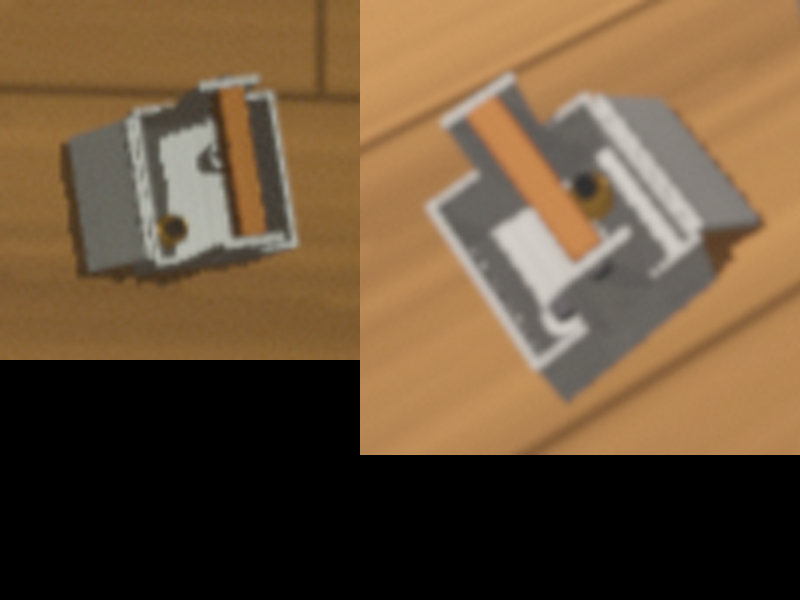

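View pics/scene_cl.png

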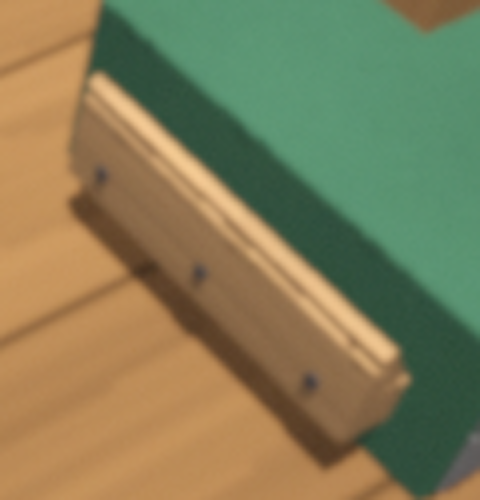

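```bash
cat >> h.py <<'E'
def Rt(yaw_deg,tilt_deg=0):
    # tool rotation for caddy yaw & front-raise tilt. level: tool x = caddy y, tool y = -caddy z
    C=Ro.from_euler('z',yaw_deg,degrees=True)*Ro.from_euler('x',-tilt_deg,degrees=True)
    M=np.array([[0,0,-1],[1,0,0],[0,-1,0]],float)  # columns: tool x=(0,1,0), y=(0,0,-1), z=(-1,0,0)
    return C*Ro.from_matrix(M)
def now():
    s=env.state(); return np.array(s['eef_pos']),Ro.from_euler('xyz',s['tcp_rot']),s
def plan(way,start=None):
    """way: list of (pos, R, nrows). prints rows (cm, rad), tool frame"""
    p,R=start if start else now()[:2]
    for P,Rg,n in way:
        P=np.array(P,float); rv=(R.inv()*Rg).as_rotvec()/n; p0=p; R0=R
        rvr=rv.round(3); 
        for i in range(n):
            goal=p0+(P-p0)*(i+1)/n
            t=(R.inv().apply(goal-p)/10).round(2)
            p=p+R.apply(t*10); R=R*Ro.from_rotvec(rvr)
            if n<=3 or i in(0,n//2,n-1): print(i,t,rvr)
        print('-> ',p.round(1),'n',n)
E
python3 - <<'E'
from h import *
p,R,s=now()
plan([(p,Rt(9),4),((480,100,300),Rt(9),15),((555.5,-270.3,230),Rt(9),10)])
E
```

```text
0 [0. 0. 0.] [-0.   -0.11 -0.  ]
2 [0. 0. 0.] [-0.   -0.11 -0.  ]
3 [0. 0. 0.] [-0.   -0.11 -0.  ]
->  [174.9 599.9 233.2] n 4
0 [-3.61 -0.44 -1.49] [-0. -0. -0.]
7 [-3.61 -0.45 -1.49] [-0. -0. -0.]
14 [-3.61 -0.44 -1.49] [-0. -0. -0.]
->  [480. 100. 300.] n 15
0 [-3.77  0.7  -0.17] [-0. -0. -0.]
5 [-3.78  0.7  -0.17] [-0. -0. -0.]
9 [-3.78  0.7  -0.17] [-0. -0. -0.]
->  [ 555.5 -270.3  230. ] n 10
```

move_arm(rows=[{"ry":-0.11},{"ry":-0.11},{"ry":-0.11},{"ry":-0.11},{"ty":-2},{"ty":-2},{"ty":-2.5}])

```text
validation failed for argument at $.ro...
```

move_arm(rows=[{"tx":-2.7,"tz":-1.1},{"tx":-2.7,"tz":-1.1},{"tx":-2.7,"tz":-1.1},{"tx":-2.7,"tz":-1.1},{"tx":-2.7,"tz":-1.1},{"tx":-2.7,"tz":-1.1},{"tx":-2.7,"tz":-1.1},{"tx":-2.7,"tz":-1.1},{"tx":-2.7,"tz":-1.1},{"tx":-2.7,"tz":-1.1}])

```text
validation failed for argument at $.ro...
```

move_arm(rows=[{"tx":-2.7,"tz":-1.1},{"tx":-2.7,"tz":-1.1},{"tx":-2.7,"tz":-1.1},{"tx":-2.7,"tz":-1.1},{"tx":-2.7,"tz":-1.1},{"tx":-2.7,"tz":-1.1},{"tx":-2.7,"tz":-1.1},{"tx":-2.7,"tz":-1.1},{"tx":-2.7,"tz":-1.1},{"tx":-2.7,"tz":-1.1}])

```text
validation failed for argument at $.ro...
```

move_arm(rows=[{"tx":-3,"tz":-0.17},{"tx":-3,"tz":-0.17},{"tx":-3,"tz":-0.17},{"tx":-3,"tz":-0.17},{"tx":-3,"tz":-0.17},{"tx":-3,"tz":-0.17},{"tx":-3,"tz":-0.17},{"tx":-3,"tz":-0.17},{"tx":-3,"tz":-0.17},{"tx":-3,"tz":-0.17}])

```text
validation failed for argument at $.ro...
```

Run:
```python
from h import *
p,R,s=now();print(p,s['t'],s['joints'].round(2))
plan([((555.5,-270.3,200),Rt(9),5)])
```

```text
[174.90930737 599.86643731 233.19753053] 0.15 [ 1.18  0.49  1.56  0.    1.09 -0.11]
0 [-14.58   0.67 -12.18] [-0.    -0.088 -0.   ]
2 [-16.49   0.67  -9.44] [-0.    -0.088 -0.   ]
4 [-17.88   0.67  -6.41] [-0.    -0.088 -0.   ]
->  [ 555.5 -270.3  200. ] n 5
```

move_arm(rows=[{"tx":0,"ty":0,"tz":0,"rx":0,"ry":-0.11,"rz":0,"grip":100},{"tx":0,"ty":0,"tz":0,"rx":0,"ry":-0.11,"rz":0,"grip":100},{"tx":0,"ty":0,"tz":0,"rx":0,"ry":-0.11,"rz":0,"grip":100},{"tx":0,"ty":0,"tz":0,"rx":0,"ry":-0.11,"rz":0,"grip":100},{"tx":0,"ty":-2.2,"tz":0,"rx":0,"ry":0,"rz":0,"grip":100},{"tx":0,"ty":-2.2,"tz":0,"rx":0,"ry":0,"rz":0,"grip":100},{"tx":0,"ty":-2.2,"tz":0,"rx":0,"ry":0,"rz":0,"grip":100}])

```text
t: 0.73
eef_pos: [174.9, 599.8, 300.0]
tcp_rot: [-1.57, 0.001, 1.727]
ft_force: [-0.3, 0.4, 0.1]
opening: 0.998
```

move_arm(rows=[{"tx":-2.7,"ty":0,"tz":-1.1,"rx":0,"ry":0,"rz":0,"grip":100},{"tx":-2.7,"ty":0,"tz":-1.1,"rx":0,"ry":0,"rz":0,"grip":100},{"tx":-2.7,"ty":0,"tz":-1.1,"rx":0,"ry":0,"rz":0,"grip":100},{"tx":-2.7,"ty":0,"tz":-1.1,"rx":0,"ry":0,"rz":0,"grip":100},{"tx":-2.7,"ty":0,"tz":-1.1,"rx":0,"ry":0,"rz":0,"grip":100},{"tx":-2.7,"ty":0,"tz":-1.1,"rx":0,"ry":0,"rz":0,"grip":100},{"tx":-2.7,"ty":0,"tz":-1.1,"rx":0,"ry":0,"rz":0,"grip":100},{"tx":-2.7,"ty":0,"tz":-1.1,"rx":0,"ry":0,"rz":0,"grip":100},{"tx":-2.7,"ty":0,"tz":-1.1,"rx":0,"ry":0,"rz":0,"grip":100},{"tx":-2.7,"ty":0,"tz":-1.1,"rx":0,"ry":0,"rz":0,"grip":100}])

```text
t: 1.57
eef_pos: [326.0, 349.1, 299.6]
tcp_rot: [-1.571, -0.0, 1.727]
ft_force: [0.6, 0.5, 0.8]
opening: 1.001
```

move_arm(rows=[{"tx":-2.7,"ty":0,"tz":-1.1,"rx":0,"ry":0,"rz":0,"grip":100},{"tx":-2.7,"ty":0,"tz":-1.1,"rx":0,"ry":0,"rz":0,"grip":100},{"tx":-2.7,"ty":0,"tz":-1.1,"rx":0,"ry":0,"rz":0,"grip":100},{"tx":-2.7,"ty":0,"tz":-1.1,"rx":0,"ry":0,"rz":0,"grip":100},{"tx":-2.7,"ty":0,"tz":-1.1,"rx":0,"ry":0,"rz":0,"grip":100},{"tx":-2.7,"ty":0,"tz":-1.1,"rx":0,"ry":0,"rz":0,"grip":100},{"tx":-2.7,"ty":0,"tz":-1.1,"rx":0,"ry":0,"rz":0,"grip":100},{"tx":-2.7,"ty":0,"tz":-1.1,"rx":0,"ry":0,"rz":0,"grip":100},{"tx":-2.7,"ty":0,"tz":-1.1,"rx":0,"ry":0,"rz":0,"grip":100},{"tx":-2.7,"ty":0,"tz":-1.1,"rx":0,"ry":0,"rz":0,"grip":100}])

```text
t: 2.4
eef_pos: [476.8, 99.4, 299.6]
tcp_rot: [-1.571, -0.0, 1.727]
ft_force: [0.4, 0.3, 0.4]
opening: 1.001
```

move_arm(rows=[{"tx":-3,"ty":0.5,"tz":-0.2,"rx":0,"ry":0,"rz":0,"grip":100},{"tx":-3,"ty":0.5,"tz":-0.2,"rx":0,"ry":0,"rz":0,"grip":100},{"tx":-3,"ty":0.5,"tz":-0.2,"rx":0,"ry":0,"rz":0,"grip":100},{"tx":-3,"ty":0.5,"tz":-0.2,"rx":0,"ry":0,"rz":0,"grip":100},{"tx":-3,"ty":0.5,"tz":-0.2,"rx":0,"ry":0,"rz":0,"grip":100},{"tx":-3,"ty":0.5,"tz":-0.2,"rx":0,"ry":0,"rz":0,"grip":100},{"tx":-3,"ty":0.5,"tz":-0.2,"rx":0,"ry":0,"rz":0,"grip":100},{"tx":-3,"ty":0.5,"tz":-0.2,"rx":0,"ry":0,"rz":0,"grip":100},{"tx":-3,"ty":0.5,"tz":-0.2,"rx":0,"ry":0,"rz":0,"grip":100},{"tx":-3,"ty":0.5,"tz":-0.2,"rx":0,"ry":0,"rz":0,"grip":100}])

```text
t: 3.23
eef_pos: [542.7, -193.9, 249.2]
tcp_rot: [-1.571, -0.0, 1.727]
ft_force: [0.4, 0.3, -0.2]
opening: 0.996
```

Run:
```python
from h import *
p,R,s=now();print(p,s['t'],s['joints'].round(2))
plan([((555.5,-270.3,210),Rt(9),4)])
```

```text
[ 542.7432674  -193.92885698  249.15808768] 3.2333 [-0.46  0.41  1.66  0.    1.07 -2.18]
0 [-1.94  0.98 -0.02] [-0. -0.  0.]
2 [-1.94  0.97 -0.02] [-0. -0.  0.]
3 [-1.93  0.98 -0.01] [-0. -0.  0.]
->  [ 555.5 -270.3  210. ] n 4
```

move_arm(rows=[{"tx":-1.94,"ty":1,"tz":0,"rx":0,"ry":0,"rz":0,"grip":100},{"tx":-1.94,"ty":1,"tz":0,"rx":0,"ry":0,"rz":0,"grip":100},{"tx":-1.94,"ty":1,"tz":0,"rx":0,"ry":0,"rz":0,"grip":100},{"tx":-1.94,"ty":1,"tz":-0.1,"rx":0,"ry":0,"rz":0,"grip":100},{"tx":0,"ty":0,"tz":0,"rx":0,"ry":0,"rz":0,"grip":100}])

```text
t: 3.65
eef_pos: [555.5, -271.4, 207.2]
tcp_rot: [-1.569, -0.001, 1.725]
ft_force: [0.5, -0.5, 0.1]
opening: 0.999
```

Run:
```python
from h import *
p,R,s=now();print(p,s['t'])
c,im,d=cam('wrist');print(c);X=pts(c,d);cv2.imwrite('pics/w1.png',im)
m=(d>0)&(X[...,2]>118)&(X[...,2]<134)&(abs(X[...,0]-555)<60)&(abs(X[...,1]+270)<40)
Q=X[m];print(m.sum());hsv=cv2.cvtColor(im,cv2.COLOR_BGR2HSV)
if m.sum()>50:
    print(cv2.minAreaRect(Q[:,:2].astype(np.float32)),Q.mean(0))
    o=m&(hsv[...,1]>110)
    print('wood',o.sum(),cv2.minAreaRect(X[o][:,:2].astype(np.float32)),X[o].mean(0))
```

```text
[ 555.4848831  -271.40833733  207.19755184] 3.65
{'vertical_fov': 64.60296640818778, 'cx': 320.67718461614766, 'cy': 204.12096933100767, 'eye': array([ 474.08019208, -284.36748015,  356.62930985]), 'rotation': array([-0.29276934, -0.00238807,  1.72440027])}
2821
((556.4067993164062, -271.7015075683594), (105.9937744140625, 35.85973358154297), 9.402957916259766) [ 553.05931918 -271.96778299  124.2714261 ]
wood 2189 ((559.52587890625, -271.1625671386719), (97.6469497680664, 25.214778900146484), 2.4362361431121826) [ 553.43184564 -271.86428555  124.93030679]
```

View pics/w1.png

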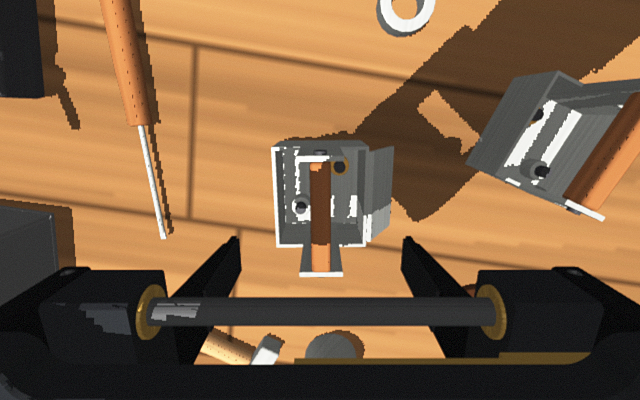

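move_arm(rows=[{"tx":0,"ty":1.5,"tz":0,"rx":0,"ry":0,"rz":0,"grip":100},{"tx":0,"ty":1.5,"tz":0,"rx":0,"ry":0,"rz":0,"grip":100},{"tx":0,"ty":1.5,"tz":0,"rx":0,"ry":0,"rz":0,"grip":100},{"tx":0,"ty":1.5,"tz":0,"rx":0,"ry":0,"rz":0,"grip":100},{"tx":0,"ty":1.2,"tz":0,"rx":0,"ry":0,"rz":0,"grip":100},{"tx":0,"ty":1,"tz":0,"rx":0,"ry":0,"rz":0,"grip":100},{"tx":0,"ty":1,"tz":0,"rx":0,"ry":0,"rz":0,"grip":100},{"tx":0,"ty":0,"tz":0,"rx":0,"ry":0,"rz":0,"grip":100}])

```text
t: 4.37
eef_pos: [555.3, -268.4, 116.0]
tcp_rot: [-1.569, -0.002, 1.727]
ft_force: [-0.2, 0.3, -0.8]
opening: 0.999
```

move_arm(rows=[{"tx":0,"ty":0,"tz":0,"rx":0,"ry":0,"rz":0,"grip":0},{"tx":0,"ty":0,"tz":0,"rx":0,"ry":0,"rz":0,"grip":0},{"tx":0,"ty":0,"tz":0,"rx":0,"ry":0,"rz":0,"grip":0},{"tx":0,"ty":0,"tz":0,"rx":0,"ry":0,"rz":0,"grip":0},{"tx":0,"ty":0,"tz":0,"rx":0,"ry":0,"rz":0,"grip":0},{"tx":0,"ty":0,"tz":0,"rx":0,"ry":0,"rz":0,"grip":0},{"tx":0,"ty":0,"tz":0,"rx":0,"ry":0,"rz":0,"grip":0},{"tx":0,"ty":0,"tz":0,"rx":0,"ry":0,"rz":0,"grip":0}])

```text
t: 5.03
eef_pos: [555.8, -268.9, 117.7]
tcp_rot: [-1.571, -0.0, 1.727]
ft_force: [0.3, 0.3, -0.2]
opening: 0.494
```

move_arm(rows=[{"tx":0,"ty":0,"tz":0,"rx":0,"ry":0,"rz":0,"grip":0},{"tx":0,"ty":0,"tz":0,"rx":0,"ry":0,"rz":0,"grip":0},{"tx":0,"ty":0,"tz":0,"rx":0,"ry":0,"rz":0,"grip":0},{"tx":0,"ty":0,"tz":0,"rx":0,"ry":0,"rz":0,"grip":0},{"tx":0,"ty":0,"tz":0,"rx":0,"ry":0,"rz":0,"grip":0},{"tx":0,"ty":0,"tz":0,"rx":0,"ry":0,"rz":0,"grip":0},{"tx":0,"ty":0,"tz":0,"rx":0,"ry":0,"rz":0,"grip":0}])

```text
t: 5.62
eef_pos: [555.6, -268.8, 117.2]
tcp_rot: [-1.57, -0.001, 1.727]
ft_force: [0.4, -0.5, -4.4]
opening: 0.168
```

Run:
```python
from h import *
p,R,s=now();print(p,R.as_euler('xyz'),s['t'],s['opening']*95,s['ft_force'],s['qvel'].round(4))
```

```text
[ 555.56351692 -268.77020364  117.18806607] [-1.57015968e+00 -6.94912842e-04  1.72690543e+00] 5.6167 15.970470477184191 [ 0.40337573 -0.48053543 -4.44023259] [-0.0009 -0.0005 -0.0003 -0.0002  0.0003 -0.0011]
```

move_arm(rows=[{"tx":0,"ty":-1,"tz":0,"rx":0,"ry":0,"rz":0,"grip":0},{"tx":0,"ty":-2,"tz":0,"rx":0,"ry":0,"rz":0,"grip":0},{"tx":0,"ty":-2.5,"tz":0,"rx":0,"ry":0,"rz":0,"grip":0},{"tx":0,"ty":-2.5,"tz":0,"rx":0,"ry":0,"rz":0,"grip":0},{"tx":0,"ty":-2.5,"tz":0,"rx":0,"ry":0,"rz":0,"grip":0},{"tx":0,"ty":-2.5,"tz":0,"rx":0,"ry":0,"rz":0,"grip":0},{"tx":0,"ty":-2.5,"tz":0,"rx":0,"ry":0,"rz":0,"grip":0},{"tx":0,"ty":-2,"tz":0,"rx":0,"ry":0,"rz":0,"grip":0}])

```text
t: 6.28
eef_pos: [555.6, -268.6, 295.0]
tcp_rot: [-1.571, 0.0, 1.727]
ft_force: [0.2, -0.5, -5.4]
opening: 0.164
```

```bash
cat > geo.py <<'E'
import numpy as np
# 2D (y,z), groove at 0,0. cleat: groove, ridge(-22,30), outer top(-31,30 worst), outer bottom
def margin(th,ye,h,top=30):
    t=np.radians(th);c,s=np.cos(t),np.sin(t)
    f=lambda q:(np.array([[c,s],[-s,c]])@np.array(q,float).T).T+[ye,h]
    # caddy pts rel. to strip edge: back wall line, strip inner face (toward cleat)
    w0,w1=f([-32,-17]),f([-32,48]); e0,e1=f([0,0]),f([-31,48])
    n=np.array([s,c]) ;
    wn=np.array([c,-s]) # wall outward normal(+y side)
    mw=min((np.array(q)-w0)@wn for q in [(-31,top),(-31,-20)] if True) if True else 0
    # only points within wall span matter
    L=[]
    for q in [(-31,top),(-31,0),(-31,-20)]:
        q=np.array(q); a=(q-w0)@np.array([s,c])
        if -2<=a<=65: L.append((q-w0)@wn)
    if w0[1]<top: L.append(-31-w0[0])
    # strip: ridge must be on inner side; strip half thickness 2 each
    u=(e1-e0)/np.linalg.norm(e1-e0); sn=np.array([-u[1],u[0]]); # left normal
    if sn[0]>0: sn=-sn
    ms=(np.array([-22,30])-e0)@sn-2
    # edge above bevel: edge point distance
    bn=np.array([30,22])/np.hypot(30,22); mb=e0@bn-2 if h<30 else 9
    mu=4-ye-2
    return min(L+[99]),ms,mb,mu
if __name__=='__main__':
    for th in (22,20,18,15,12,10,7,5,3,0):
        best=None
        for h in np.arange(0,40,1):
            for ye in np.arange(-15,4,.5):
                m=margin(th,ye,h); q=min(m)
                if q>=.8: best=(h,ye,np.round(m,1));break
            if best:break
        print(th,best)
E
python3 geo.py
```

```text
22 (np.int64(12), np.float64(-5.0), array([ 1.2, 11.3,  1.1,  7. ]))
20 (np.int64(12), np.float64(-5.0), array([ 1.4, 10.6,  1.1,  7. ]))
18 (np.int64(11), np.float64(-4.5), array([ 0.9, 10. ,  0.9,  6.5]))
15 (np.int64(11), np.float64(-4.5), array([1.5, 8.8, 0.9, 6.5]))
12 (np.int64(10), np.float64(-3.5), array([0.9, 8.2, 1.1, 5.5]))
10 (np.int64(10), np.float64(-3.5), array([1.4, 7.3, 1.1, 5.5]))
7 (np.int64(9), np.float64(-3.0), array([1.6, 5.9, 0.9, 5. ]))
5 (np.int64(8), np.float64(-2.0), array([1.2, 5.4, 1.1, 4. ]))
3 (np.int64(7), np.float64(-1.5), array([1.3, 4.3, 0.9, 3.5]))
0 (np.int64(5), np.float64(0.0), array([1. , 2.9, 1. , 2. ]))
```

```bash
cat >> h.py <<'E'
G=np.array([484,272.8,80.]);YAW=-1.1;GZ=100.
def tcp(th,ye,h,G=G,yaw=YAW):
    t=np.radians(th);c,s=np.cos(t),np.sin(t)
    l=np.array([0,ye-77*c+GZ*s,h+77*s+GZ*c])
    return G+Ro.from_euler('z',yaw,degrees=True).apply(l), Rt(yaw,th)
E
python3 - <<'E'
from h import *
p,R,s=now();print(p)
P,Rg=tcp(20,-60,80);print(P)
plan([((540,-150,295),R,4),((P+np.array([540,-150,295]))/2,Rg,5)])
E
```

```text
[ 555.57237882 -268.64818366  295.00586555]
[482.11568814 174.66377118 280.30481311]
0 [ 2.99 -0.   -0.08] [0. 0. 0.]
2 [ 2.99 -0.   -0.08] [0. 0. 0.]
3 [ 2.99 -0.   -0.08] [0. 0. 0.]
->  [ 540. -150.  295.] n 4
0 [3.3  0.14 0.07] [0.006 0.035 0.07 ]
2 [ 3.28 -0.31  0.3 ] [0.006 0.035 0.07 ]
4 [ 3.17 -0.76  0.53] [0.006 0.035 0.07 ]
->  [511.1  12.4 287.6] n 5
```

move_arm(rows=[{"tx":2.5,"ty":0,"tz":0,"rx":0,"ry":0,"rz":0,"grip":0},{"tx":2.5,"ty":0,"tz":0,"rx":0,"ry":0,"rz":0,"grip":0},{"tx":2.5,"ty":0,"tz":0,"rx":0,"ry":0,"rz":0,"grip":0},{"tx":2.5,"ty":0,"tz":0,"rx":0,"ry":0,"rz":0,"grip":0},{"tx":2.5,"ty":0,"tz":0,"rx":0,"ry":0.035,"rz":0,"grip":0},{"tx":2.5,"ty":0,"tz":0,"rx":0,"ry":0.035,"rz":0,"grip":0},{"tx":2.5,"ty":0,"tz":0,"rx":0,"ry":0.035,"rz":0,"grip":0},{"tx":2.5,"ty":0,"tz":0,"rx":0,"ry":0.035,"rz":0,"grip":0},{"tx":2.5,"ty":0,"tz":0,"rx":0,"ry":0.036,"rz":0,"grip":0},{"tx":2.5,"ty":0,"tz":0,"rx":0,"ry":0,"rz":0,"grip":0}])

```text
t: 7.12
eef_pos: [529.2, -19.4, 293.1]
tcp_rot: [-1.57, -0.0, 1.549]
ft_force: [0.9, -0.4, -6.2]
opening: 0.167
```

move_arm(rows=[{"tx":2,"ty":0,"tz":0.2,"rx":0,"ry":0,"rz":0.05,"grip":0},{"tx":2,"ty":0,"tz":0.2,"rx":0,"ry":0,"rz":0.05,"grip":0},{"tx":2,"ty":0,"tz":0.2,"rx":0,"ry":0,"rz":0.05,"grip":0},{"tx":2,"ty":0,"tz":0.2,"rx":0,"ry":0,"rz":0.05,"grip":0},{"tx":2,"ty":-0.6,"tz":0.2,"rx":0,"ry":0,"rz":0.05,"grip":0},{"tx":2,"ty":-0.7,"tz":0.2,"rx":0,"ry":0,"rz":0.05,"grip":0},{"tx":2,"ty":-0.7,"tz":0.2,"rx":0,"ry":0,"rz":0.05,"grip":0}])

```text
t: 7.7
eef_pos: [518.3, 123.4, 291.9]
tcp_rot: [-1.572, 0.352, 1.55]
ft_force: [0.1, 0.6, -5.7]
opening: 0.171
```

Run:
```python
from h import *
p,R,s=now();print(p,s['t'],s['tcp_rot'],s['joints'].round(2))
P,Rg=tcp(20,-60,80);print(P)
plan([(P,Rg,7)])
```

```text
[518.27820522 123.36938127 291.89128504] 7.7 [-1.5716565   0.35188665  1.55015444] [ 0.27  0.36  1.66 -0.36  1.25 -1.15]
[482.11568814 174.66377118 280.30481311]
0 [ 0.73 -0.09  0.53] [ 0. -0. -0.]
3 [ 0.74 -0.1   0.54] [ 0. -0. -0.]
6 [ 0.73 -0.1   0.53] [ 0. -0. -0.]
->  [482.1 174.6 280.3] n 7
```

move_arm(rows=[{"tx":1.3,"ty":-0.17,"tz":0.93,"rx":0,"ry":0,"rz":0,"grip":0},{"tx":1.3,"ty":-0.17,"tz":0.93,"rx":0,"ry":0,"rz":0,"grip":0},{"tx":1.3,"ty":-0.17,"tz":0.93,"rx":0,"ry":0,"rz":0,"grip":0},{"tx":1.25,"ty":-0.17,"tz":0.93,"rx":0,"ry":0,"rz":0,"grip":0},{"tx":0,"ty":0,"tz":0,"rx":0,"ry":0,"rz":0,"grip":0},{"tx":0,"ty":0,"tz":0,"rx":0,"ry":0,"rz":0,"grip":0},{"tx":0,"ty":0,"tz":0,"rx":0,"ry":0,"rz":0,"grip":0}])

```text
t: 8.28
eef_pos: [482.7, 173.5, 280.2]
tcp_rot: [-1.571, 0.35, 1.551]
ft_force: [0.7, 0.2, -5.9]
opening: 0.164
```

Run:
```python
from h import *
p,R,s=now();print(p,s['t'],s['tcp_rot'],s['joints'].round(2))
for n in('scene','wrist','top'):
    c,im,d=cam(n);cv2.imwrite(f'pics/{n}2.png',im);np.savez(f'{n}2.npz',p=im,d=d,X=pts(c,d))
```

```text
[482.74437173 173.46061613 280.2331229 ] 8.2833 [-1.57110629  0.34975809  1.550906  ] [ 0.37  0.35  1.7  -0.34  1.24 -1.04]
```

View pics/scene2.png

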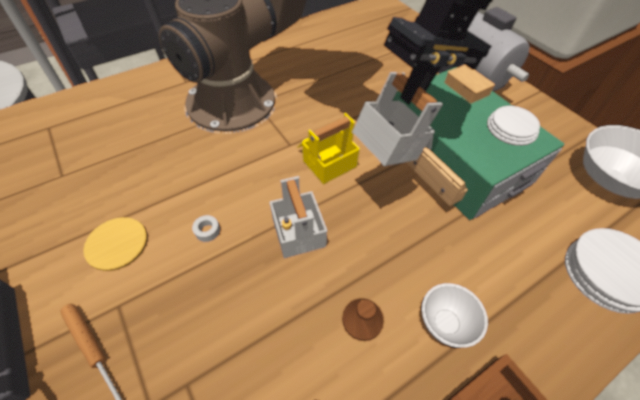

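View pics/top2.png

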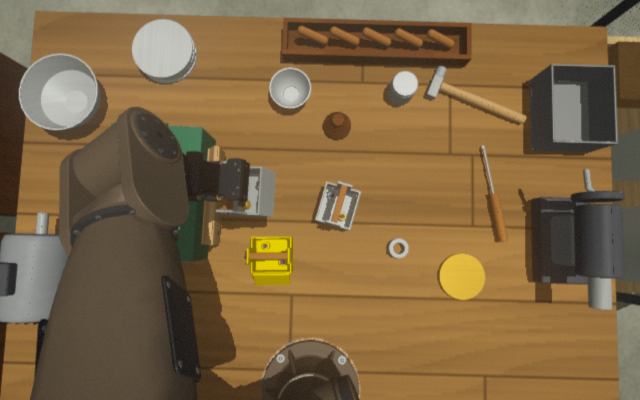

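View pics/wrist2.png

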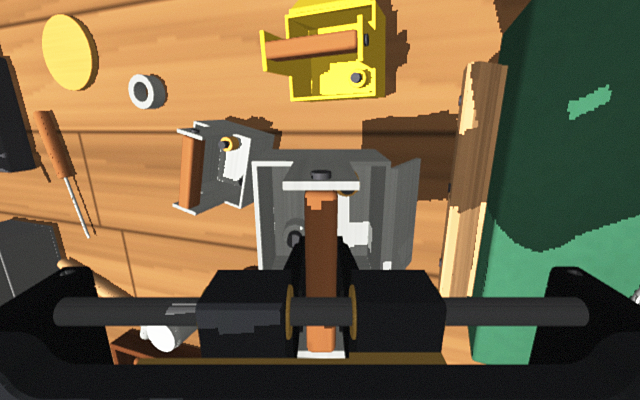

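Run:
```python
from h import *
p,R,s=now()
M=np.array([[0,0,-1],[1,0,0],[0,-1,0]],float)
C=R*Ro.from_matrix(M).inv()   # caddy orientation
for n in('wrist','scene'):
    z=np.load(n+'2.npz');X=z['X'];d=z['d'];im=z['p']
    L=C.inv().apply((X-p).reshape(-1,3)).reshape(X.shape)+[0,0,117]
    ok=d>0
    if n=='wrist':
        u,v=np.meshgrid(np.arange(640),np.arange(400))
        m=ok&(u>300)&(u<335)&(v>195)&(v<235)
        print('handle top z',np.percentile(L[m][:,2],[5,50,95]),'y',np.percentile(L[m][:,1],[2,50,98]),'x',np.percentile(L[m][:,0],[0,100]))
        for r in (190,210,230,250):
            print(r,'cols 380..430',[(u_,*L[r,u_,1:].round(0)) for u_ in range(384,432,4)])
        # cleat ridge
        for r in (100,150,200,250): print(r,[(u_,*X[r,u_].round(0)) for u_ in range(452,512,6)])
        m=ok&(L[...,1]>49)&(L[...,1]<74)&(L[...,2]>15)&(L[...,2]<62)&(abs(L[...,0])<45)
        Q=L[m];c=np.polyfit(Q[:,2],Q[:,1],1);print('strip y=',c,'z17->',np.polyval(c,17),'z65->',np.polyval(c,65),'x',np.percentile(Q[:,0],[0,100]),'n',len(Q), np.polyfit(Q[:,0],Q[:,1]-np.polyval(c,Q[:,2]),1))
        mm=ok&(X[...,1]>240)&(X[...,1]<258)&(X[...,2]>106)&(X[...,2]<114)&(X[...,0]>360)&(X[...,0]<610)
        Q=X[mm];c=np.polyfit(Q[:,0],Q[:,1],1);print('ridge',len(Q),c,np.polyval(c,480),Q[:,0].min(),Q[:,0].max(),Q[:,2].mean())
        A=ok&(X[...,1]>253)&(X[...,1]<271)&(X[...,2]>83)&(X[...,2]<106)&(X[...,0]>360)&(X[...,0]<610);Q=X[A]
        if len(Q)>50:
            B=np.c_[Q[:,0],Q[:,2],np.ones(len(Q))];c=np.linalg.lstsq(B,Q[:,1],rcond=None)[0];print('bevel',c,'groove y',c@[480,80,1],c@[480,110,1],len(Q))
    else:
        m=ok&(L[...,1]<-38)&(L[...,1]>-56)&(abs(L[...,0])<48)&(L[...,2]>5)&(L[...,2]<60)
        Q=L[m];B=np.c_[Q[:,0],Q[:,2],np.ones(len(Q))];c=np.linalg.lstsq(B,Q[:,1],rcond=None)[0];print('front y=',c,len(Q))
        m=ok&(L[...,1]<-40)&(L[...,1]>-52)&(abs(L[...,0])<70)
        print('front z range',np.percentile(L[m][:,2],[1,99]),'x',np.percentile(L[m][:,0],[1,99]))
```

```text
handle top z [  2.16084848 125.04905277 126.13942744] y [-16.05843064  -1.04794677   6.91139948] x [-44.23747486  17.84650481]
190 cols 380..430 [(384, np.float64(43.0), np.float64(64.0)), (388, np.float64(45.0), np.float64(63.0)), (392, np.float64(48.0), np.float64(62.0)), (396, np.float64(52.0), np.float64(59.0)), (400, np.float64(56.0), np.float64(52.0)), (404, np.float64(61.0), np.float64(46.0)), (408, np.float64(66.0), np.float64(37.0)), (412, np.float64(71.0), np.float64(30.0)), (416, np.float64(77.0), np.float64(20.0)), (420, np.float64(130.0), np.float64(-134.0)), (424, np.float64(136.0), np.float64(-134.0)), (428, np.float64(140.0), np.float64(-131.0))]
210 cols 380..430 [(384, np.float64(43.0), np.float64(63.0)), (388, np.float64(46.0), np.float64(63.0)), (392, np.float64(49.0), np.float64(63.0)), (396, np.float64(53.0), np.float64(57.0)), (400, np.float64(58.0), np.float64(49.0)), (404, np.float64(63.0), np.float64(43.0)), (408, np.float64(68.0), np.float64(35.0)), (412, np.float64(74.0), np.float64(25.0)), (416, np.float64(128.0), np.float64(-135.0)), (420, np.float64(133
[... 3582 characters left out ...]
494, np.float64(522.0), np.float64(281.0), np.float64(128.0)), (500, np.float64(521.0), np.float64(285.0), np.float64(129.0)), (506, np.float64(520.0), np.float64(289.0), np.float64(129.0))]
strip y= [-0.65454336 90.40815495] z17-> 79.28091781510196 z65-> 47.862836505913094 x [-44.99944586  44.5629729 ] n 1927 [0.00345928 0.02173304]
ridge 1871 [-2.14092080e-02  2.60001085e+02] 249.72466534474083 364.52129419307767 590.5774086213553 107.66315813878512
bevel [-2.11005135e-02 -6.52513462e-01  3.32634474e+02] groove y 270.30515070508386 250.7297468540479 3324
front y= [-1.27214383e-03 -3.12687854e-03 -4.31650933e+01] 1221
front z range [-199.65594746  268.87207019] x [-50.82539974  57.20819058]
```

```bash
sed -i 's/272.8,80/273.3,80/' h.py
python3 - <<'E'
from h import *
plan([(*tcp(20,-7,80),4),(*tcp(20,-7,45),3),(*tcp(20,-6,16),5)])
E
```

```text
0 [ 1.29 -0.48  0.02] [-0. -0. -0.]
2 [ 1.29 -0.48  0.02] [-0. -0. -0.]
3 [ 1.29 -0.48  0.02] [-0. -0. -0.]
->  [483.2 228.2 280.3] n 4
0 [0.4 1.1 0. ] [-0.    -0.001 -0.   ]
1 [0.4  1.09 0.  ] [-0.    -0.001 -0.   ]
2 [0.4 1.1 0. ] [-0.    -0.001 -0.   ]
->  [483.2 228.2 245.3] n 3
0 [0.22 0.54 0.  ] [-0.  0. -0.]
2 [0.22 0.53 0.  ] [-0.  0. -0.]
4 [0.22 0.54 0.  ] [-0.  0. -0.]
->  [483.2 229.2 216.3] n 5
```

move_arm(rows=[{"tx":1.29,"ty":-0.48,"tz":0,"rx":0,"ry":0,"rz":0,"grip":0},{"tx":1.29,"ty":-0.48,"tz":0,"rx":0,"ry":0,"rz":0,"grip":0},{"tx":1.29,"ty":-0.48,"tz":0,"rx":0,"ry":0,"rz":0,"grip":0},{"tx":1.29,"ty":-0.48,"tz":0,"rx":0,"ry":0,"rz":0,"grip":0},{"tx":0.4,"ty":1.1,"tz":0,"rx":0,"ry":0,"rz":0,"grip":0},{"tx":0.4,"ty":1.1,"tz":0,"rx":0,"ry":0,"rz":0,"grip":0},{"tx":0.4,"ty":1.1,"tz":0,"rx":0,"ry":0,"rz":0,"grip":0},{"tx":0,"ty":0,"tz":0,"rx":0,"ry":0,"rz":0,"grip":0},{"tx":0,"ty":0,"tz":0,"rx":0,"ry":0,"rz":0,"grip":0}])

```text
t: 9.18
eef_pos: [483.6, 229.1, 244.7]
tcp_rot: [-1.57, 0.351, 1.552]
ft_force: [0.0, 0.3, -5.6]
opening: 0.163
```

Run:
```python
from h import *
p,R,s=now();print(p,s['t'],tcp(20,-7,45)[0])
c,im,d=cam('wrist');cv2.imwrite('pics/w3.png',im);c,im,d=cam('scene');cv2.imwrite('pics/s3.png',cv2.resize(im[60:230,330:500],None,fx=3.5,fy=3.5,interpolation=2))
plan([(*tcp(20,-6,16),6)])
```

```text
[483.62889165 229.06767006 244.67246121] 9.1833 [483.13315259 228.15400393 245.30481311]
0 [0.17 0.46 0.01] [ 0. -0. -0.]
3 [0.17 0.46 0.02] [ 0. -0. -0.]
5 [0.17 0.46 0.01] [ 0. -0. -0.]
->  [483.2 229.1 216.3] n 6
```

View pics/w3.png

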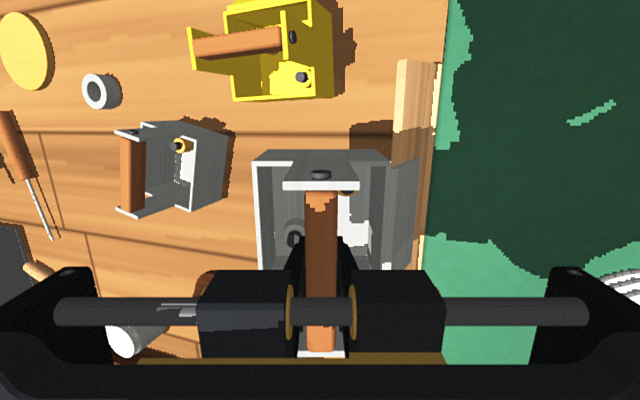

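View pics/s3.png

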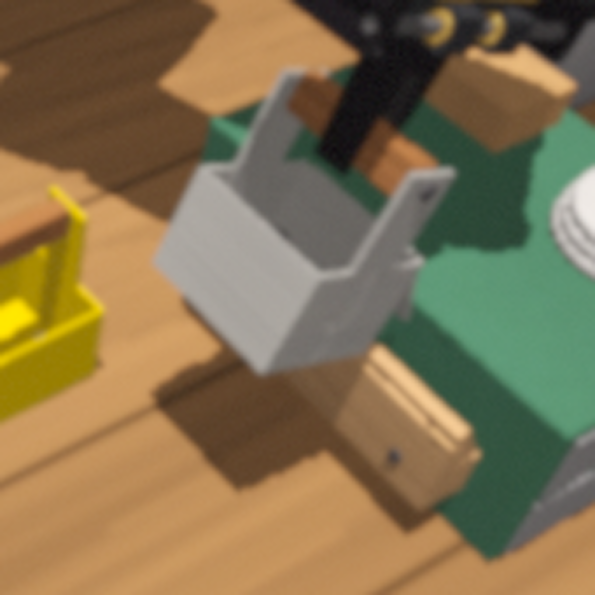

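move_arm(rows=[{"tx":0.17,"ty":0.46,"tz":0,"rx":0,"ry":0,"rz":0,"grip":0},{"tx":0.17,"ty":0.46,"tz":0,"rx":0,"ry":0,"rz":0,"grip":0},{"tx":0.17,"ty":0.46,"tz":0,"rx":0,"ry":0,"rz":0,"grip":0},{"tx":0.17,"ty":0.46,"tz":0,"rx":0,"ry":0,"rz":0,"grip":0},{"tx":0.17,"ty":0.46,"tz":0,"rx":0,"ry":0,"rz":0,"grip":0},{"tx":0.17,"ty":0.46,"tz":0,"rx":0,"ry":0,"rz":0,"grip":0},{"tx":0,"ty":0,"tz":0,"rx":0,"ry":0,"rz":0,"grip":0},{"tx":0,"ty":0,"tz":0,"rx":0,"ry":0,"rz":0,"grip":0}])

```text
t: 9.95
eef_pos: [483.7, 228.7, 215.4]
tcp_rot: [-1.57, 0.35, 1.551]
ft_force: [0.4, -0.4, -5.8]
opening: 0.162
```

Run:
```python
from h import *
from geo import margin
p,R,s=now();print(p,s['t'],s['ft_force'],tcp(20,-6,16)[0])
c,im,d=cam('wrist');cv2.imwrite('pics/w4.png',im);c,im,d=cam('scene');cv2.imwrite('pics/s4.png',cv2.resize(im[60:230,330:500],None,fx=3.5,fy=3.5,interpolation=2))
w=[(15,-5.5,14),(10,-4.5,12.5),(5,-3.5,11),(0,-2,9)]
for a in w: print(a,np.round(margin(*a),1))
plan([(*tcp(*a),2) for a in w]+[(*tcp(0,-2,5),2)])
```

```text
[483.69495671 228.73411215 215.41380843] 9.95 [ 0.42296152 -0.372206   -5.76627889] [483.15235003 229.15381964 216.30481311]
(15, -5.5, 14) [3.2 8.8 1.8 7.5]
(10, -4.5, 12.5) [2.9 7.3 1.8 6.5]
(5, -3.5, 11) [2.9 5.5 1.7 5.5]
(0, -2, 9) [3.  3.4 1.7 4. ]
0 [-0.36  0.41  0.03] [ 0.    -0.    -0.044]
1 [-0.37  0.4   0.04] [ 0.    -0.    -0.044]
->  [482.9 219.3 210.5] n 2
0 [-0.35  0.41 -0.  ] [ 0.    -0.    -0.044]
1 [-0.38  0.4  -0.  ] [ 0.    -0.    -0.044]
->  [482.8 210.3 204.4] n 2
0 [-0.36  0.42 -0.  ] [ 0.    -0.    -0.043]
1 [-0.37  0.41 -0.  ] [ 0.    -0.    -0.043]
->  [482.6 201.9 197.3] n 2
0 [-0.34  0.45 -0.  ] [ 0.    -0.    -0.044]
1 [-0.36  0.43 -0.  ] [ 0.    -0.    -0.044]
->  [482.5 194.3 189. ] n 2
0 [ 0.   0.2 -0. ] [ 0. -0.  0.]
1 [ 0.   0.2 -0. ] [ 0. -0.  0.]
->  [482.5 194.3 185. ] n 2
```

View pics/s4.png

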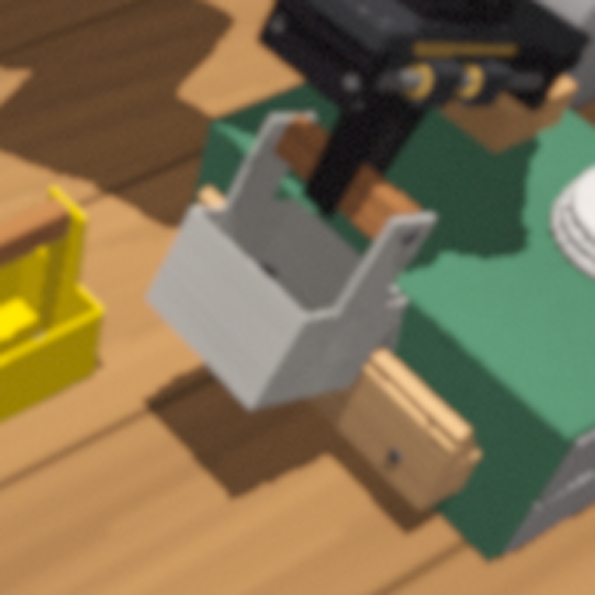

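View pics/w4.png

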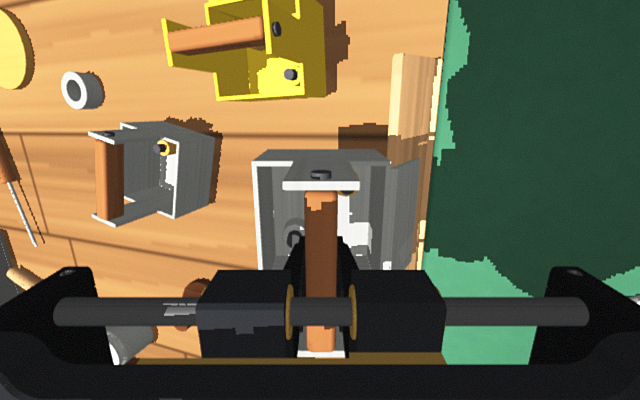

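move_arm(rows=[{"tx":-0.36,"ty":0.4,"tz":0,"rx":0,"ry":0,"rz":-0.044,"grip":0},{"tx":-0.37,"ty":0.4,"tz":0,"rx":0,"ry":0,"rz":-0.044,"grip":0},{"tx":-0.35,"ty":0.41,"tz":0,"rx":0,"ry":0,"rz":-0.044,"grip":0},{"tx":-0.38,"ty":0.4,"tz":0,"rx":0,"ry":0,"rz":-0.044,"grip":0},{"tx":0,"ty":0,"tz":0,"rx":0,"ry":0,"rz":0,"grip":0}])

```text
t: 10.47
eef_pos: [483.2, 209.0, 204.5]
tcp_rot: [-1.571, 0.173, 1.55]
ft_force: [0.6, 0.4, -6.2]
opening: 0.168
```

move_arm(rows=[{"tx":-0.36,"ty":0.42,"tz":0,"rx":0,"ry":0,"rz":-0.043,"grip":0},{"tx":-0.37,"ty":0.41,"tz":0,"rx":0,"ry":0,"rz":-0.043,"grip":0},{"tx":-0.34,"ty":0.44,"tz":0,"rx":0,"ry":0,"rz":-0.044,"grip":0},{"tx":-0.36,"ty":0.43,"tz":0,"rx":0,"ry":0,"rz":-0.044,"grip":0},{"tx":0,"ty":0,"tz":0,"rx":0,"ry":0,"rz":0,"grip":0},{"tx":0,"ty":0,"tz":0,"rx":0,"ry":0,"rz":0,"grip":0}])

```text
t: 10.97
eef_pos: [483.2, 193.9, 189.3]
tcp_rot: [-1.57, 0.002, 1.55]
ft_force: [-0.0, 0.2, -4.7]
opening: 0.165
```

Run:
```python
from h import *
p,R,s=now();print(p,s['t'],s['ft_force'],tcp(0,-2,9)[0])
plan([(*tcp(0,-2,4),3)])
```

```text
[483.15656044 193.93571607 189.30951945] 10.9667 [-0.01470377  0.15124002 -4.69294981] [482.48340205 194.31455874 189.        ]
0 [0.01 0.18 0.02] [-0.    -0.    -0.001]
1 [0.01 0.17 0.03] [-0.    -0.    -0.001]
2 [0.02 0.18 0.02] [-0.    -0.    -0.001]
->  [482.5 194.3 184. ] n 3
```

move_arm(rows=[{"tx":0,"ty":0.15,"tz":0,"rx":0,"ry":0,"rz":0,"grip":0},{"tx":0,"ty":0.15,"tz":0,"rx":0,"ry":0,"rz":0,"grip":0},{"tx":0,"ty":0.1,"tz":0,"rx":0,"ry":0,"rz":0,"grip":0},{"tx":0,"ty":0,"tz":0,"rx":0,"ry":0,"rz":0,"grip":0},{"tx":0,"ty":0,"tz":0,"rx":0,"ry":0,"rz":0,"grip":0}])

```text
t: 11.38
eef_pos: [483.0, 194.5, 185.0]
tcp_rot: [-1.571, 0.0, 1.552]
ft_force: [0.3, 0.7, -6.0]
opening: 0.165
```

Run:
```python
from h import *
p,R,s=now();print(p,s['t'],s['ft_force'],tcp(0,-2,5)[0])
c,im,d=cam('wrist');cv2.imwrite('pics/w5.png',im);c,im,d=cam('scene');cv2.imwrite('pics/s5.png',cv2.resize(im[60:230,330:500],None,fx=3.5,fy=3.5,interpolation=2))
```

```text
[482.95953278 194.51751896 184.95894847] 11.3833 [ 0.34272543  0.6544877  -6.02375757] [482.48340205 194.31455874 185.        ]
```

View pics/s5.png

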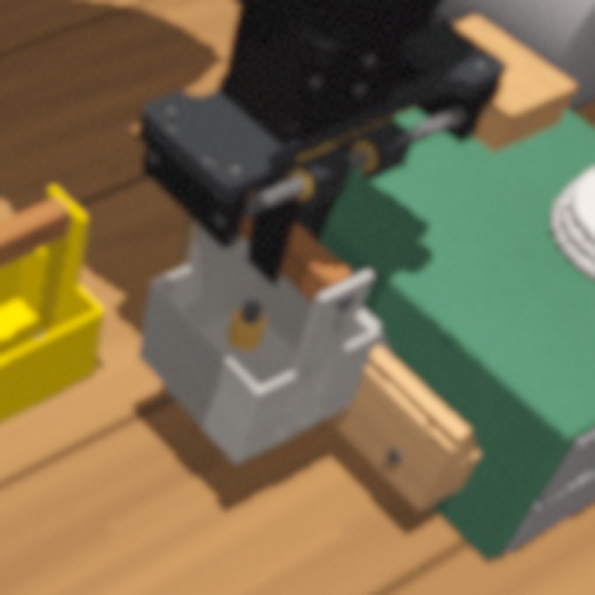

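View pics/w5.png

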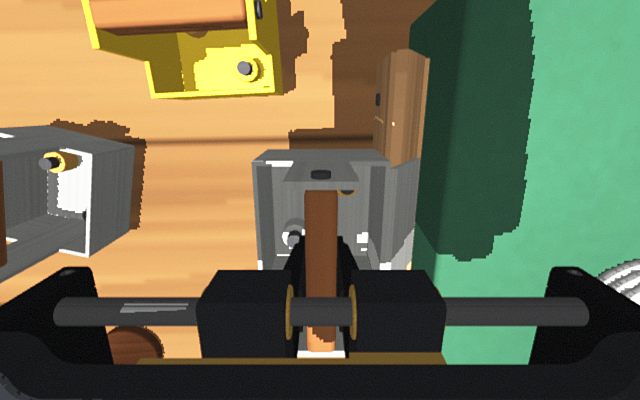

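move_arm(rows=[{"tx":0,"ty":0,"tz":0,"rx":0,"ry":0,"rz":0,"grip":70},{"tx":0,"ty":0,"tz":0,"rx":0,"ry":0,"rz":0,"grip":70},{"tx":0,"ty":0,"tz":0,"rx":0,"ry":0,"rz":0,"grip":70},{"tx":0,"ty":0,"tz":0,"rx":0,"ry":0,"rz":0,"grip":70},{"tx":0,"ty":0,"tz":0,"rx":0,"ry":0,"rz":0,"grip":70},{"tx":0,"ty":0,"tz":0,"rx":0,"ry":0,"rz":0,"grip":70},{"tx":0,"ty":0,"tz":0,"rx":0,"ry":0,"rz":0,"grip":70},{"tx":0,"ty":0,"tz":0,"rx":0,"ry":0,"rz":0,"grip":70},{"tx":0,"ty":0,"tz":0,"rx":0,"ry":0,"rz":0,"grip":70},{"tx":0,"ty":0,"tz":0,"rx":0,"ry":0,"rz":0,"grip":70}])

```text
t: 12.32
eef_pos: [483.0, 194.2, 185.0]
tcp_rot: [-1.571, -0.0, 1.551]
ft_force: [-0.1, -0.5, -0.3]
opening: 0.693
```

```bash
cat > chk.py <<'E'
from h import *
import sys
k=sys.argv[1]
p,R,s=now();print(p,s['t'],s['ft_force'],s['opening'])
M=np.array([[0,0,-1],[1,0,0],[0,-1,0]],float)
C=Ro.from_euler('z',YAW,degrees=True);O=G+C.apply([0,-77,-17])
for n in('wrist','scene'):
    c,im,d=cam(n);X=pts(c,d);L=C.inv().apply((X-O).reshape(-1,3)).reshape(X.shape);ok=d>0
    cv2.imwrite(f'pics/{n}{k}.png',im if n=='wrist' else cv2.resize(im[60:230,330:500],None,fx=3.5,fy=3.5,interpolation=2))
    def fit(nm,m,o,ax):
        Q=L[m]
        if len(Q)<40: print(n,nm,len(Q));return
        B=np.c_[Q[:,ax],np.ones(len(Q))]
        for _ in range(4):
            cc=np.linalg.lstsq(B,Q[:,o],rcond=None)[0];r=abs(Q[:,o]-B@cc);kk=r<3
            Q=Q[kk];B=B[kk]
        print(n,nm,len(Q),cc.round(3))
    fit('handle top z(x,y)',ok&(abs(L[...,0])<38)&(abs(L[...,1])<7)&(abs(L[...,2]-127)<12),2,[0,1])
    fit('strip y(x,z-17)',ok&(abs(L[...,0])<42)&(L[...,1]>52)&(L[...,1]<72)&(L[...,2]>22)&(L[...,2]<65),1,[0,2])
    fit('front y(x,z)',ok&(abs(L[...,0])<44)&(abs(L[...,1]+45)<8)&(L[...,2]>5)&(L[...,2]<58),1,[0,2])
    fit('roof z',ok&(abs(X[...,2]-130)<6)&(X[...,1]>300)&(X[...,1]<360)&(X[...,0]>390)&(X[...,0]<580),2,[0,1])
E
python3 chk.py 6
```

```text
[483.0456618  194.23759471 185.01115131] 12.3167 [-0.08018265 -0.49651976 -0.2930404 ] 0.6933554712977369
wrist handle top z(x,y) 2508 [-2.00000e-03 -5.60000e-02  1.24106e+02]
wrist strip y(x,z-17) 1374 [-2.0000e-03 -6.9100e-01  9.1454e+01]
wrist front y(x,z) 1312 [-1.0000e-03 -2.8000e-02 -4.0961e+01]
wrist roof z 17231 [0.0000e+00 1.0000e-03 6.5314e+01]
scene handle top z(x,y) 125 [5.00000e-03 6.40000e-02 1.26443e+02]
scene strip y(x,z-17) 0
scene front y(x,z) 514 [-3.0000e-03 -3.0000e-02 -4.2002e+01]
scene roof z 1384 [ 0.    -0.    67.682]
```

View pics/scene6.png

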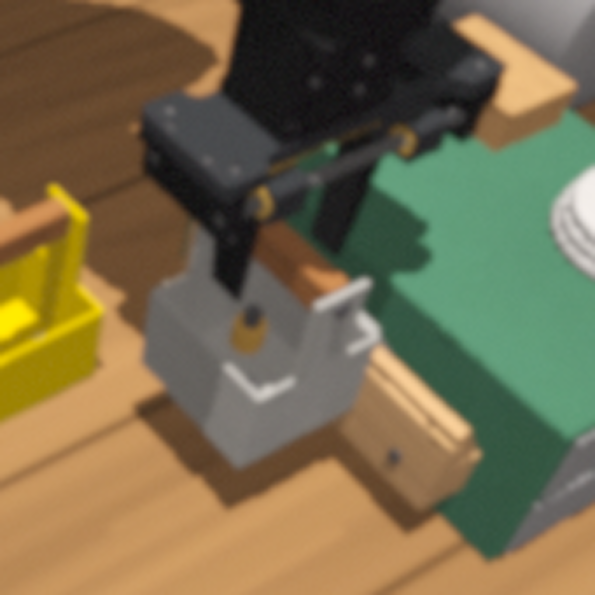

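View pics/wrist6.png

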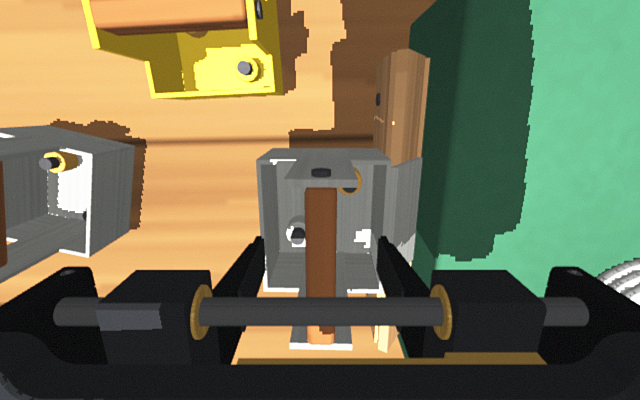

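move_arm(rows=[{"tx":0,"ty":-0.8,"tz":0,"rx":0,"ry":0,"rz":0,"grip":70},{"tx":0,"ty":-1.5,"tz":0,"rx":0,"ry":0,"rz":0,"grip":70},{"tx":0,"ty":-2,"tz":0,"rx":0,"ry":0,"rz":0,"grip":70},{"tx":0,"ty":-2,"tz":0,"rx":0,"ry":0,"rz":0,"grip":70},{"tx":0,"ty":-2,"tz":0,"rx":0,"ry":0,"rz":0,"grip":70},{"tx":0,"ty":-2,"tz":0,"rx":0,"ry":0,"rz":0,"grip":70},{"tx":0,"ty":-1.5,"tz":0,"rx":0,"ry":0,"rz":0,"grip":70},{"tx":0,"ty":0,"tz":0,"rx":0,"ry":0,"rz":0,"grip":70},{"tx":0,"ty":0,"tz":0,"rx":0,"ry":0,"rz":0,"grip":70}])

```text
t: 13.17
eef_pos: [483.0, 194.3, 303.6]
tcp_rot: [-1.572, -0.0, 1.551]
ft_force: [-0.2, -0.1, -0.2]
opening: 0.702
```

```bash
python3 chk.py 7
```

```text
[483.01071482 194.25269191 303.60265127] 13.1667 [-0.19377474 -0.12899061 -0.15972516] 0.7015856445025497
wrist handle top z(x,y) 1203 [-3.00000e-03 -6.60000e-02  1.24132e+02]
wrist strip y(x,z-17) 946 [-3.0000e-03 -6.9200e-01  9.1579e+01]
wrist front y(x,z) 468 [-2.0000e-03 -2.9000e-02 -4.0894e+01]
wrist roof z 9998 [0.000e+00 2.000e-03 6.514e+01]
scene handle top z(x,y) 193 [-4.00000e-03  4.00000e-03  1.26379e+02]
scene strip y(x,z-17) 0
scene front y(x,z) 514 [-4.0000e-03 -3.1000e-02 -4.1932e+01]
scene roof z 1660 [1.0000e-03 3.0000e-03 6.7312e+01]
```

View pics/scene7.png

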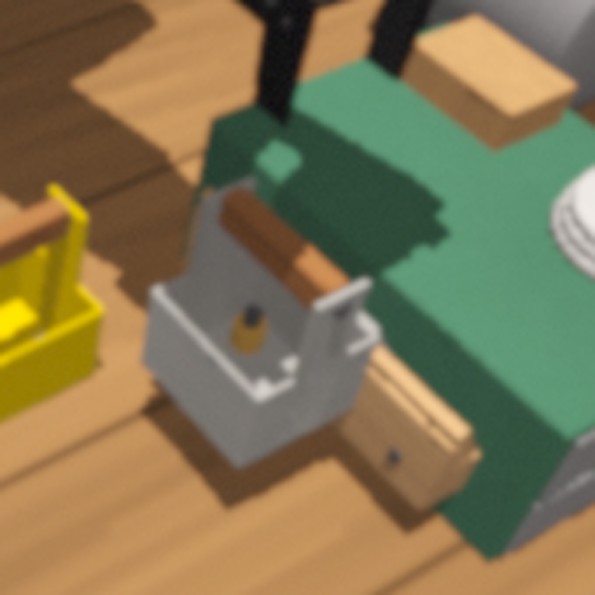

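View pics/wrist7.png

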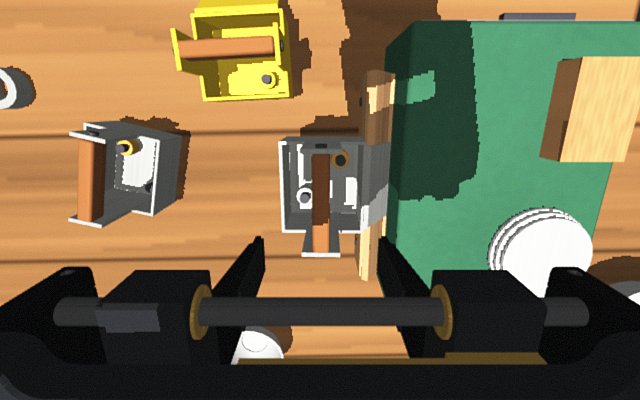

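Run:
```python
from h import *
z=np.load('top0.npz'); c,im,d=cam('top'); cv2.imwrite('pics/top8.png',im)
print('plain caddy change',np.abs(im[175:235,310:365].astype(int)-z['p'][175:235,310:365]).mean(),'yellow',np.abs(im[230:290,240:300].astype(int)-z['p'][230:290,240:300]).mean())
print(env.state()['t'],env.job_done())
```

```text
plain caddy change 12.835555555555555 yellow 11.441759259259259
the job is handed in; nothing more can be done
13.3167 None
```

View pics/top8.png

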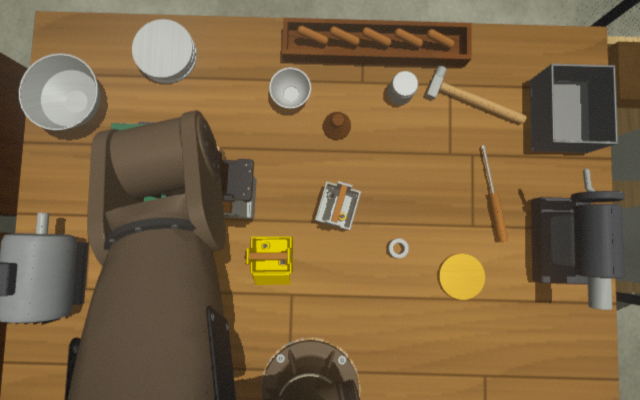

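The strip-backed caddy is hanging on the cleat, and I handed the job in at 13.3 s of the 40 s allowed.

I gripped it by its wooden handle and lifted it. I tipped the front up 20° and lowered the strip behind the cleat's ridge with no contact force. Then I let the front down to level and opened the gripper about 5 mm above home, so it dropped the rest of the way. The gripper then backed off about 120 mm upward.

**Last checks:**
- **Contact:** the wrist force was about 0 N after release, so the robot touches nothing. Fits taken before and after the gripper backed off agree, so the caddy was stable.
- **Seating:** the wrist and scene cameras both put the strip's edge within about 1 mm of its home height. That is inside the measuring error of 1–2 mm, so seated to within that error.
- **Level:** both cameras show the front drooping about 1.5°, so it hangs nearly but not perfectly level. I took this as play in the cleat and did not press on it.
- **Other caddies:** the plain and yellow caddies are in the same place in the last top picture. The plain pixel-difference check was inconclusive: it read 11–13 grey levels, and I didn't trace the cause.

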